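Clear, close and send the glass rack

ROBOT

A 7-joint arm with a two-finger parallel gripper is mounted at the origin on a cart in front of the work surface, level with it; the furniture and walls round the work are solid. World frame = base frame: x ahead of the robot, y to its left, z up, the work surface at z = 0. Lengths are in m, angles in rad, forces in N, time in s.
With the tool pointing down it reaches from about 0.425 to 0.825 m from the base axis. Payload 3.6 kg.
Tool frame: the origin (TCP) lies where the fingers leave the gripper's body, on its centre line; the fingertips stand 73 mm ahead of it and the grasp point (between the pads) lies 54 mm ahead of it; z points along the fingers, y is the line along which they close (so a half turn about z gives the same grasp; the last joint's range is limited). The gripper opens to 85 mm and grips with 20 to 120 N. Pads are 22 mm wide; open, the fingers measure 114 mm over their backs; the gripper's body (76 mm by 85 mm) begins 54 mm behind the grasp point. The pads swing forward as they close: fully open they stand 13 mm farther back than shut.
Start: joints at [1.187, 0.615, -0.013, 1.423, 0.008, 1.103, -0.04], TCP at [0.228, -0.609, 0.304] pointing down, gripper open.
Joint ranges: [-3.12, 3.12], [-0.3, 2.06], [-1.34, 1.32], [0.26, 2.42], [-1.36, 4.5], [0.01, 1.98], [-2.84, 2.84]. Speed limits (rad/s): [2.79, 2.79, 3.14, 3.14, 3.14, 3.14, 3.14].

INTERFACE

Orientations are given as a unit quaternion [x, y, z, w].
In Python, from station import arm, snapshot, camera_info, ticket gives the robot as it stands. Calls block until the motion is done:
- arm.movep(position, orientation): joint-space move of the TCP to a pose.
- arm.line_to(position, velocity=0.15, ori=None): straight line of the TCP; ori=None keeps the orientation; velocity is the mean speed in m/s.
- arm.move_j(angles): joint-space move.
- arm.move_gripper(opening, effort=None): opening from 0.0 (shut) to 1.0 (fully open); effort is the grip in N (None keeps the last); returns when the fingers have stopped.
- arm.pause(seconds).
- arm.ik(position, orientation): joint angles nearest the present ones, or None.
- snapshot(name): name is "side" or "top"; returns the picture (480x640x3 uint8, blue, green, red); there is no depth.
- camera_info(name): a dict with "fx", "fy", "cx", "cy" (pixels), "R" (3x3) and "t" (3): a world point X has camera coordinates R X + t. Camera axes: x right, y down, z forward; pixel columns grow to the right and rows downward; lengths in m; the calibration is good to about 2 mm. A picture is of the moment at which its call begins. camera_info takes no time and is no camera call.
A pose or a line that the arm cannot do raises arm.MotionError and nothing moves.
- ticket.finish_job(): hands the job in; it is judged then, once.
Readings, each from a call of its own:
- arm.read_time(): time.
- arm.read_joint_positions(): joint angles.
- arm.read_dq(): joint speeds.
- arm.read_effort(): joint torques, N m.
- arm.read_tool_pos(): TCP position.
- arm.read_eef_rot(): TCP orientation.
- arm.read_ft_force(): force on the tool from outside, world axes, zero at the start.
- arm.read_wrist_torque(): the same for the moment, N m.
- arm.read_opening(): opening from 0.0 (shut) to 1.0 (fully open).
- arm.read_finger_force(): force on a finger pad.
Only numpy, scipy, OpenCV 4.12 (cv2) and the standard library are available. Lean on these libraries where they do the work, as an engineer would, in place of code of your own. Each camera call takes 0.05 s, during which the arm holds its last target. There are 200 camera calls.

TASK

Take the tall white bottle out of the blue glass rack and gently stand it upright on the bench right beside the green soap bottle. Then fold the rack's grey hold-down grid fully shut over the three glasses, and after that push the rack to the left along its steel slide, without lifting it out, fully home against the end stop so that the catch springs up behind it. Leave the glasses in their pockets and do not disturb the other things.

Things in the scene. Friction and masses are not known exactly. Their poses are not given: they have to be found in the camera images.
- rinse_bottle: tall white plastic bottle with a white screw cap, 66 mm in diameter, 193 mm high (straight body up to about 150 mm, then a shoulder; the cap is 40 mm wide, from 169 to 193 mm), 0.26 kg; it stands in one of the four pockets of the rack and keeps the grid from closing. Origin: centre of its underside, z up.
- green_soap: green soap bottle standing on the bench to the right, 46x76 mm, 258 mm high. Origin: centre of its underside. The white bottle belongs beside it.
- rack: blue plastic lattice glass rack, 211.5 mm square, rim 100 mm high, 0.7 kg empty, with 2 x 2 pockets of 98 mm (pocket centres at x, y = +-51.5 mm, pocket floor 6 mm above its underside, dividers 45 mm high). Origin: centre of its underside; -y is its left end as the robot sees it (towards the stop, where the grid is hinged), +y its right end. It lies loose in the slide, with 4 mm play on each side.
- grid (a joint): hinge of the grey hold-down grid, rad: 0 = shut flat on the rack's rim, grows as it opens; at the start it stands open at about 1.75 to 2.05, leaning out over the rack's left (-y) end. It is a 211 x 213 mm lattice, 5 mm thick, openings too small for a finger; the hinge is stiff and stays where it is left, about 1 to 2 N at the free edge moves it.
- grid_edge (a point): middle of the grid's free edge, 213 mm from the hinge line; turns with the grid.
- rack_hinge (a point): middle of the hinge line of the grid, on the rack's left (-y) rim, 101 mm above the rack's underside; axes as the rack's. The hinge line runs along the rack's x axis.
- rack_push (a point): centre of the rack's right (+y) outer wall, 45 mm above its underside: a push here towards the rack's -y sends it home.
- slide: fixed shallow steel channel in which the rack slides, 225 mm wide outside, 400 mm long, floor 3 mm thick, side lips 24 mm high. Origin: centre of its underside; its y axis runs along it, the open end at +y (to the robot's right), the 32 mm high end stop at -y (to the robot's left). With the rack home the rack's origin is at y = -91 mm in this frame.
- slide_stop (a point): middle of the inner face of the slide's end stop; axes as the slide's.
- catch (a joint): sprung steel tongue in the floor of the slide, rad: 0.2 = pressed flat under the rack, 0 = up, 12 mm high, as it springs up just behind the rack's right (+y) end when the rack is home (its tip then lies 4 mm behind the rack).
- glass_1: clear glass tumbler, mouth down in a pocket of the rack, 71 mm wide, 82 mm high. Origin: centre of its underside, z up.
- glass_2: clear glass tumbler, mouth down in a pocket of the rack, 72 mm wide, 85 mm high. Origin: centre of its underside, z up.
- glass_3: clear glass tumbler, mouth down in a pocket of the rack, 66 mm wide, 88 mm high. Origin: centre of its underside, z up.
- tumbler_a: glass tumbler, mouth down, 72 mm wide, 106 mm high, behind the work; a bystander. Origin: centre of its underside.
- tumbler_b: glass tumbler, mouth down, 71 mm wide, 96 mm high, behind the work; a bystander. Origin: centre of its underside.
Things that resemble listed ones, but are neither listed nor needed, are in the scene too. What is shaped like the glass_3 but black or yellow is not meant. Leave any yellow look-alike of the green_soap alone.

How it is judged:
By the outcome, as a careful person would: the job done as asked, in the order asked, and still so for the second after the job is handed in, with the robot touching nothing.
It also fails if it takes over 72 s, if anything falls off the work surface, if the arm or the gripper's body presses on something with over 40 N, if the wrist force passes 120 N, or if a joint passes its speed limit or range.

## Working session

There is one attempt and no reset: what is moved stays moved. The work goes in short steps, each a Python script; the robot and the scene stay as the last script left them, time stands still between calls to the robot, and variables do not carry over. Pictures are saved under pics/ and viewed, at most 10 in all, crops included, and the job is handed in when it is done.

```bash
mkdir -p pics; ls; python3 - <<'E'
from station import *
import cv2
for n in("side","top"):
    cv2.imwrite(f"pics/{n}0.png",snapshot(n)); c=camera_info(n); print(n,c)
print(arm.read_tool_pos(),arm.read_eef_rot(),arm.read_time())
E
```

```text
pics
side {'fx': 526.2287551723132, 'fy': 526.2287551723132, 'cx': 314.8461253968694, 'cy': 251.9242949090839, 'R': array([[-0.83236863, -0.55399937, -0.0157217 ],
       [-0.46354547,  0.71145278, -0.52816716],
       [ 0.30378952, -0.43234205, -0.84899486]]), 't': array([0.49850563, 0.27506457, 1.27479157])}
top {'fx': 445.59102186834764, 'fy': 445.59102186834764, 'cx': 321.8908310924164, 'cy': 246.4785700771925, 'R': array([[-0.01265899, -0.99981469,  0.01450302],
       [-0.99311413,  0.01088215, -0.11664432],
       [ 0.11646488, -0.01587975, -0.99306786]]), 't': array([0.05988395, 0.59637034, 1.13229782])}
[ 0.22745819 -0.6083323   0.30283348] [ 9.84037296e-01  1.77958394e-01 -2.18474341e-04 -1.16741326e-03] 0.1
```

View pics/side0.png

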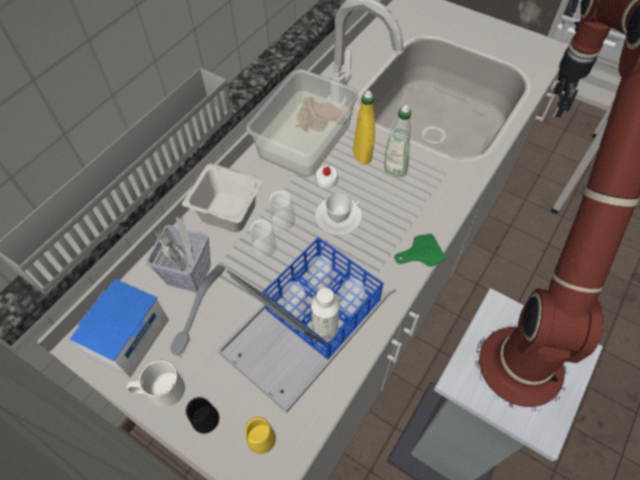

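View pics/top0.png

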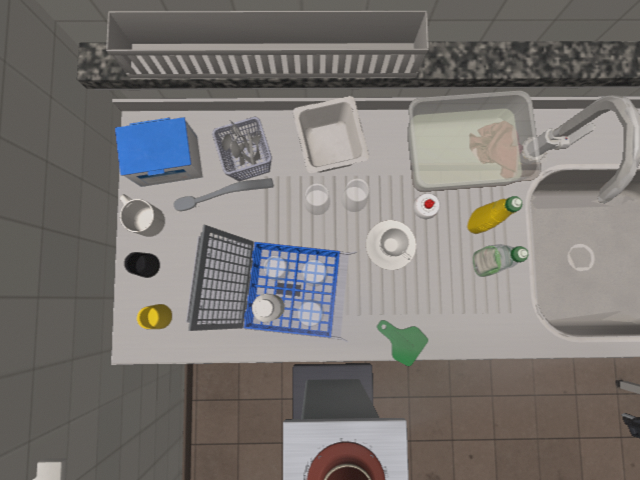

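Could be mistaken for the white bottle: the white cup (top 391,245), the white/red jar (427,205), the mug (137,215). White bottle with screw cap in the rack: top (265,307), side (326,312). Green soap: top (487,262), side (398,145); the yellow look-alike at top (490,215) is not meant. I'll check these in one close crop.

```bash
cat > h.py <<'E'
import numpy as np, cv2
from station import arm, snapshot, camera_info, ticket
C={n:camera_info(n) for n in("side","top")}
def ray(n,u,v):
    c=C[n]; d=c["R"].T@np.array([(u-c["cx"])/c["fx"],(v-c["cy"])/c["fy"],1]); return -c["R"].T@c["t"],d
def plane(n,u,v,z):
    o,d=ray(n,u,v); return o+d*(z-o[2])/d[2]
def tri(a,b):  # a: top px, b: side px
    (o,d),(p,e)=ray("top",*a),ray("side",*b)
    s=np.linalg.lstsq(np.c_[d,-e],p-o,rcond=None)[0]; A=o+d*s[0];B=p+e*s[1]
    return (A+B)/2,np.linalg.norm(A-B)
def proj(n,X):
    c=C[n]; q=c["R"]@np.asarray(X)+c["t"]; return c["fx"]*q[0]/q[2]+c["cx"],c["fy"]*q[1]/q[2]+c["cy"]
E
python3 - <<'E'
from h import *
t=cv2.imread("pics/top0.png");s=cv2.imread("pics/side0.png")
f=lambda im,x,y,w,h:cv2.resize(im[y:y+h,x:x+w],(400,300),interpolation=cv2.INTER_CUBIC)
cv2.imwrite("pics/crop0.png",np.vstack([np.hstack([f(t,185,220,160,120),f(s,215,230,200,150)]),np.hstack([f(t,440,190,100,75+25)[:, :],f(s,320,80,120,90+20)])]))
for n,im in(("top",t),("side",s)):
    hsv=cv2.cvtColor(im,cv2.COLOR_BGR2HSV)
    for nm,lo,hi in(("blue",(105,150,60),(125,255,255)),("green",(60,120,30),(85,255,200)),("palegreen",(40,25,60),(85,120,255))):
        m=cv2.inRange(hsv,lo,hi)
        k,l,st,ce=cv2.connectedComponentsWithStats(cv2.morphologyEx(m,cv2.MORPH_CLOSE,np.ones((3,3))))
        print(n,nm,[(list(st[i]),ce[i].round(1).tolist()) for i in range(1,k) if st[i][4]>60])
E
```

```text
top blue [([np.int32(116), np.int32(118), np.int32(75), np.int32(58), np.int32(3470)], [152.5, 145.9]), ([np.int32(245), np.int32(242), np.int32(94), np.int32(88), np.int32(1676)], [283.1, 272.9])]
top green [([np.int32(393), np.int32(354), np.int32(22), np.int32(12), np.int32(148)], [403.8, 358.7])]
top palegreen [([np.int32(506), np.int32(196), np.int32(17), np.int32(16), np.int32(140)], [513.3, 203.7]), ([np.int32(473), np.int32(246), np.int32(28), np.int32(31), np.int32(294)], [490.0, 261.5]), ([np.int32(507), np.int32(246), np.int32(22), np.int32(20), np.int32(202)], [516.8, 254.3]), ([np.int32(377), np.int32(320), np.int32(51), np.int32(47), np.int32(1140)], [403.9, 339.9])]
side blue [([np.int32(266), np.int32(238), np.int32(116), np.int32(120), np.int32(1620)], [341.2, 309.0]), ([np.int32(288), np.int32(251), np.int32(21), np.int32(37), np.int32(226)], [299.8, 271.6]), ([np.int32(263), np.int32(277), np.int32(19), np.int32(25), np.int32(139)], [275.1, 291.2]), ([np.int32(71), np.int32(280), np.int32(85), np.int32(80), np.int32(3562)], [113.6, 319.1]), ([np.int32(301), np.int32(313), np.int32(10), np.int32(13), np.int32(66)], [305.8, 319.1])]
side green [([np.int32(396), np.int32(235), np.int32(49), np.int32(31), np.int32(845)], [423.1, 251.1])]
side palegreen [([np.int32(361), np.int32(94), np.int32(14), np.int32(10), np.int32(87)], [367.6, 98.6]), ([np.int32(398), np.int32(108), np.int32(14), np.int32(12), np.int32(116)], [404.1, 114.1]), ([np.int32(384), np.int32(143), np.int32(25), np.int32(35), np.int32(225)], [400.3, 164.6]), ([np.int32(394), np.int32(233), np.int32(53), np.int32(34), np.int32(246)], [417.3, 252.7])]
```

View pics/crop0.png

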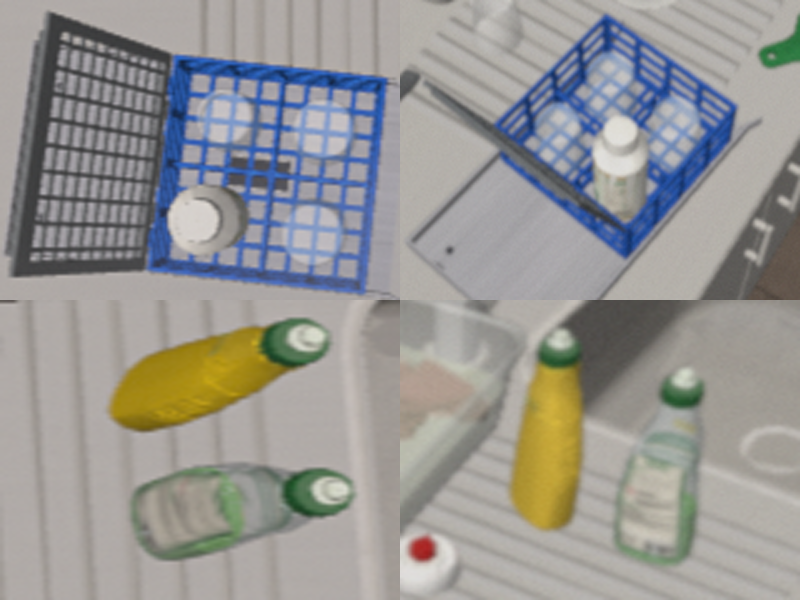

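Confirmed: the white bottle stands in the rack's near-left pocket, with its cap at about top (264,309), side (326,294). The clear green soap is at the bottom of the crop, and the three glasses sit in the other pockets. Next, I'll turn these into coordinates.

```bash
python3 - <<'E'
from h import *
np.set_printoptions(precision=4,suppress=True)
print("cap",tri((263.8,308.8),(326,294)),plane("top",263.8,308.8,.202),plane("side",326,294,.202))
T=[(255,242),(339,251),(331,336),(245,327)];S=[(263.5,292.5),(318.5,237.5),(383.5,282.5),(329,355)]
P=[]
for a,b in zip(T,S):
    X=plane("top",*a,.103);P.append(X);print("rim",X,plane("side",*b,.103),tri(a,b))
P=np.array(P);print("centre",P.mean(0))
m=(P[0]+P[3])/2;print("hinge",m,"axis",(P[0]-P[3]),np.linalg.norm(P[0]-P[3]))
for a,b in(((205,226),(227.5,270)),((190,329),(327.5,343))): print("edge",tri(a,b),[plane("top",*a,z) for z in(.29,.3,.31)])
print("soap nozzle",tri((523.7,253.3),(405.5,108.6)))
for u,v in((473,263),(478,250),(480,275),(476,277)):print("soap base",plane("top",u,v,0.0),plane("top",u,v,.02))
print("side base",[plane("side",u,v,0.0) for u,v in((385,172),(396,175.5),(406,174))])
for u,v in((222,352),(288,403)): print("slide left",plane("side",u,v,.024))
for u,v in((355,253),(346,338)): print("slide right",plane("top",u,v,.024))
print("plate",plane("top",391,245,0.01), "board",plane("top",427,340,.01),plane("top",412,325,.01))
E
```

```text
cap (array([0.4416, 0.1848, 0.2075]), np.float64(0.0016639449505757066)) [0.4408 0.185  0.202 ] [0.4439 0.1828 0.202 ]
rim [0.6019 0.2184 0.103 ] [0.6005 0.2193 0.103 ] (array([0.6018, 0.2185, 0.1006]), np.float64(0.0008514012734418827))
rim [0.5773 0.0119 0.103 ] [0.5768 0.0133 0.103 ] (array([0.5777, 0.0118, 0.1003]), np.float64(0.0001576833410906424))
rim [0.3718 0.0347 0.103 ] [0.3713 0.0366 0.103 ] (array([0.3717, 0.0348, 0.0997]), np.float64(0.0004779831930115044))
rim [0.3959 0.2414 0.103 ] [0.3817 0.2657 0.103 ] (array([0.3924, 0.2493, 0.0514]), np.float64(0.0009463503940374094))
centre [0.4867 0.1266 0.103 ]
hinge [0.4989 0.2299 0.103 ] axis [ 0.206 -0.023  0.   ] 0.20724288542174937
edge (array([0.6105, 0.2919, 0.3077]), np.float64(0.0036925565230233365)) [array([0.6118, 0.2953, 0.29  ]), array([0.6102, 0.2929, 0.3   ]), array([0.6085, 0.2904, 0.31  ])]
edge (array([0.383 , 0.3138, 0.2817]), np.float64(0.0466132985788944)) [array([0.4047, 0.3214, 0.29  ]), array([0.4053, 0.3186, 0.3   ]), array([0.4059, 0.3158, 0.31  ])]
soap nozzle (array([ 0.5538, -0.3759,  0.248 ]), np.float64(0.00305976376579735))
soap base [ 0.5517 -0.3549  0.    ] [ 0.5502 -0.3477  0.02  ]
soap base [ 0.5868 -0.3703  0.    ] [ 0.5847 -0.3629  0.02  ]
soap base [ 0.5192 -0.3721  0.    ] [ 0.5182 -0.3646  0.02  ]
soap base [ 0.5139 -0.361   0.    ] [ 0.513  -0.3537  0.02  ]
side base [array([ 0.577 , -0.3528,  0.    ]), array([ 0.5423, -0.3588,  0.    ]), array([ 0.5197, -0.3804,  0.    ])]
slide left [0.619  0.3766 0.024 ]
slide left [0.4135 0.3895 0.024 ]
slide right [ 0.58   -0.0345  0.024 ]
slide right [ 0.3597 -0.0066  0.024 ]
plate [ 0.6019 -0.1329  0.01  ] board [ 0.3504 -0.2196  0.01  ] [ 0.3896 -0.1817  0.01  ]
```

```bash
python3 - <<'E'
from h import *
b=np.array([.442,.1842]); r=.7071
p=arm.read_tool_pos(); arm.line_to([p[0],p[1],.44],.3)
best=None
for q in([r,r,0,0],[r,-r,0,0]):
    j=arm.ik([*b,.40],q); print(j)
    if j is not None and (best is None or abs(j[6])<abs(best[0][6])): best=(j,q)
q=best[1]
arm.movep([.47,-.05,.44],q); arm.line_to([*b,.33],.25)
print(arm.read_time(),arm.read_ft_force())
arm.line_to([*b,.249],.12); arm.move_gripper(0.0,40)
print(q,arm.read_opening(),arm.read_finger_force(),arm.read_ft_force(),arm.read_tool_pos(),arm.read_time())
E
```

```text
[ 0.28277978  0.40377709 -1.03973865  1.72291339  0.36794367  1.22810041
 -0.84844667]
[ 0.3341924   0.44292393 -1.14494112  1.72182968  0.42318417  1.25457985
  2.23112827]
4.0667 [ 0.81810734 -1.15975675  0.17435107]
[0.7071, 0.7071, 0, 0] 0.4498738420330179 40.378707381896675 [ 1.15700875 -0.15103904  2.82238627] [0.44259675 0.18444622 0.24966724] 5.3833
```

```bash
python3 - <<'E'
from h import *
arm.line_to([.442,.1842,.275],.06); arm.line_to([.442,.1842,.41],.2)
print(arm.read_opening(),arm.read_ft_force(),arm.read_time())
arm.line_to([.55,-.298,.41],.25)
s=snapshot("side");t=snapshot("top")
f=lambda im,x,y,w,h:cv2.resize(im[y:y+h,x:x+w],(400,400),interpolation=cv2.INTER_CUBIC)
cv2.imwrite("pics/held.png",np.hstack([f(t,400,150,180,180),f(s,280,60,180,180)]))
print(arm.read_opening(),arm.read_time())
E
```

```text
0.44731961526268615 [-0.04382651 -0.15681302 -4.5486614 ] 6.7917
0.44543464524255016 9.0167
```

View pics/held.png

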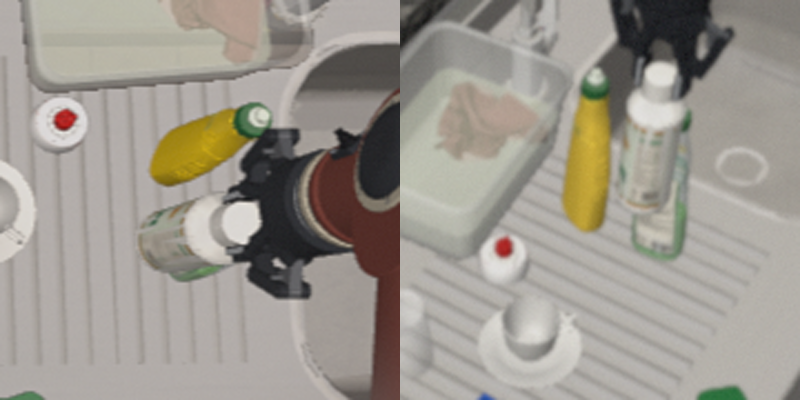

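The bottle hangs vertically from its cap, just left of the green soap (side crop 650,150), and the soap hasn't moved. Lowering it now.

```bash
python3 - <<'E'
from h import *
x,y=.55,-.298
arm.line_to([x,y,.26],.2); arm.line_to([x,y,.246],.05); f0=arm.read_ft_force()[2]
z=.246
while z>.228:
    z-=.0015; arm.line_to([x,y,z],.03); f=arm.read_ft_force()[2]
    if f-f0>2.0: break
print(z,f0,f)
arm.move_gripper(.6); arm.pause(.2); arm.move_gripper(1.0)
arm.line_to([x,y,.29],.1); arm.line_to([x,y,.44],.25)
arm.line_to([.5,-.1,.42],.25)
s=snapshot("side");t=snapshot("top");cv2.imwrite("pics/side1.png",s);cv2.imwrite("pics/top1.png",t)
f=lambda im,x,y,w,h:cv2.resize(im[y:y+h,x:x+w],(400,400),interpolation=cv2.INTER_CUBIC)
cv2.imwrite("pics/placed.png",np.hstack([f(t,400,150,180,180),f(s,200,110,260,260)]))
print(arm.read_time())
E
```

```text
0.24 -3.4478526509319147 -0.7766219697998303
14.7417
```

View pics/placed.png

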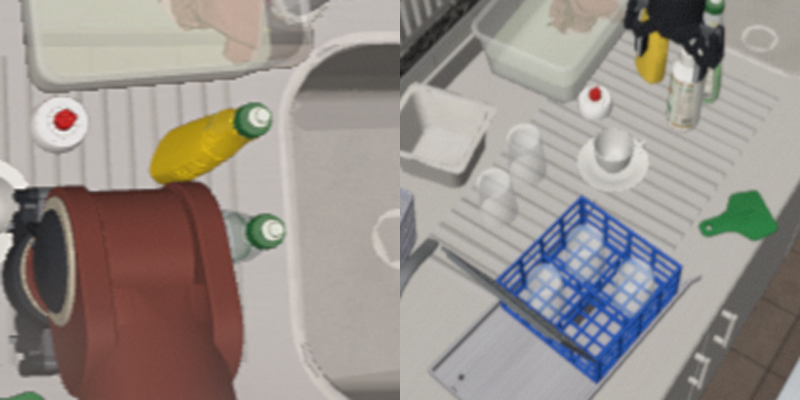

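The white bottle stands beside the green soap (side crop 685,95), and the rack, glasses and bystanders are unchanged. Next is the grid.

```bash
cat >> h.py <<'E'
U=np.array([.115,.9934]); H=np.array([.4988,.2314]); HZ=.104; Q=[.7071,.7071,0,0]
def to(u,z,v=.12):  # fingertip at distance u from the hinge line (home direction), tip height z
    arm.line_to([*(H+u*U),z+.073],v)
E
python3 - <<'E'
from h import *
arm.move_gripper(0.0,40)
to(-.05,.36,.25); to(.135,.36,.25); to(.135,.272,.15)
f0=arm.read_ft_force()
for d in np.arange(114,38,-7.):
    t=np.radians(d); e=-.213*np.cos(t); ez=HZ+.213*np.sin(t)
    to(e+.011+.003*np.sin(t),ez-.03 if d>60 else ez-.022,.12)
    f=arm.read_ft_force()-f0; print(d,f.round(1))
    if np.linalg.norm(f)>20: print("stop");break
cv2.imwrite("pics/g1.png",snapshot("side")); print(arm.read_time(),arm.read_tool_pos())
E
```

```text
114.0 [ 0.6 -0.3 -1.1]
107.0 [ 0.4 -0.2 -0.7]
100.0 [ 0.   0.3 -0.6]
93.0 [ 0.5  0.2 -1.4]
86.0 [-0.2  1.6 -0.2]
79.0 [-0.9  1.1 -0.8]
72.0 [-0.3 -0.2 -0.7]
65.0 [ 1.3  0.6 -0.3]
58.0 [-0.3 -0.1  0.5]
51.0 [-0.1  0.6 -0.1]
44.0 [0.5 0.8 0.2]
22.5417 [0.48294961 0.09295475 0.30342198]
```

View pics/g1.png

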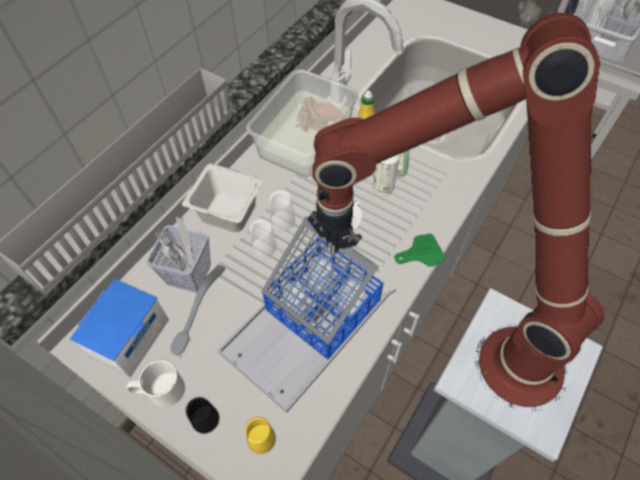

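The grid has folded over to about 40° (edge at side 297,222 to 377,265), with the fingertip on its outer face. I'll continue along the arc and press it shut.

```bash
python3 - <<'E'
from h import *
f0=np.array(arm.read_ft_force())
for d in(34,27,20,13,7,3,1,0,-.7,-1.4,-2.1,-2.8,-3.5):
    t=np.radians(d); to(-.195*np.cos(t)+.011,HZ+.003+.195*np.sin(t),.12 if d>5 else .04)
    f=arm.read_ft_force()-f0; print(d,f.round(1))
    if f[2]>9: break
to(-.184,.20,.15); to(-.30,.26,.25)
cv2.imwrite("pics/g2.png",snapshot("side"));cv2.imwrite("pics/t2.png",snapshot("top")); print(arm.read_time())
s=cv2.imread("pics/g2.png");t=cv2.imread("pics/t2.png")
f=lambda im,x,y,w,h:cv2.resize(im[y:y+h,x:x+w],(400,400),interpolation=cv2.INTER_CUBIC)
cv2.imwrite("pics/shut.png",np.hstack([f(t,180,200,190,190),f(s,215,220,200,200)]))
E
```

```text
34 [-0.  -0.9  0. ]
27 [-0.1 -0.3  0.7]
20 [-0.2 -0.4  0.4]
13 [ 0.2 -0.9 -1.9]
7 [ 0.7 -0.   0.1]
3 [-0.7 -0.2 -0.2]
1 [-0.8 -2.  -0.9]
0 [-3.7 -1.2 15.8]
26.8
```

View pics/shut.png

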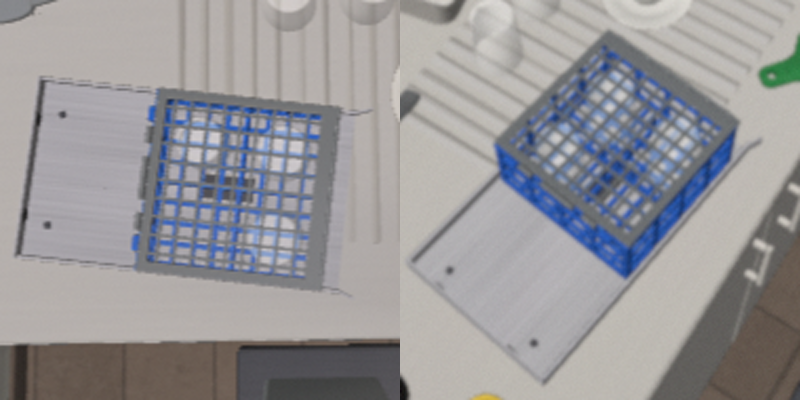

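The grid is shut flat on the rack, the glasses are in their pockets, and the slide's stop end is visible at top crop (38,78)-(18,255). Now I'll push with a force check.

```bash
python3 - <<'E'
from h import *
a,b=plane("top",198,237,.032),plane("top",188.5,321,.032); m=(a+b)/2
print("stop",m,"travel est",(m[:2]-H)@U, "lateral",(m[:2]-H)@[U[1],-U[0]])
q=[.7466,.6652,0,0]
arm.line_to([*(H-.26*U),.26],.2,ori=q); arm.line_to([*(H-.26*U),.128],.2)
f0=np.array(arm.read_ft_force()); u=-.226; 
while u<-.03:
    u+=.012 if u<-.10 else .003
    arm.line_to([*(H+u*U),.128],.10 if u<-.1 else .04)
    f=arm.read_ft_force()-f0; F=-f[:2]@U; print(round(u,3),F.round(1),f.round(1))
    if F>18 or np.linalg.norm(f)>30: break
cv2.imwrite("pics/t3.png",snapshot("top")); print(arm.read_time())
E
```

```text
stop [0.5173484  0.38707139 0.032     ] travel est 0.15677702123414664 lateral 0.0005237708131621583
-0.214 3.9 [-1.6 -3.7 -0.1]
-0.202 6.0 [-2.1 -5.8 -0.1]
-0.19 5.3 [-2.1 -5.  -1.1]
-0.178 5.4 [-0.7 -5.4 -1.5]
-0.166 3.9 [-0.6 -3.9 -1.7]
-0.154 4.6 [-1.5 -4.5 -2.9]
-0.142 4.3 [-1.5 -4.1 -1.8]
-0.13 3.9 [-1.1 -3.8 -1.8]
-0.118 4.9 [-0.8 -4.9 -2.4]
-0.106 5.1 [-1.4 -5.  -2.2]
-0.094 7.6 [-1.4 -7.5 -2.1]
-0.091 8.3 [-1.1 -8.2 -2.2]
-0.088 8.2 [-1.7 -8.  -1.7]
-0.085 8.2 [-1.  -8.2 -2.5]
-0.082 8.3 [-1.3 -8.2 -2.1]
-0.079 9.2 [-0.7 -9.1 -2. ]
-0.076 8.5 [-1.3 -8.4 -2.5]
-0.073 8.7 [-1.6 -8.5 -2.2]
-0.07 8.5 [-1.  -8.4 -1.3]
-0.067 8.4 [ 0.  -8.5 -1.9]
-0.064 9.2 [-1.1 -9.2 -1.7]
-0.061 10.9 [ -0.7 -10.9  -1. ]
-0.058 15.4 [ -1.2 -15.4   2. ]
-0.055 21.1 [ -1.6 -21.1   5.5]
34.9333
```

```bash
python3 - <<'E'
from h import *
arm.line_to([*(H-.10*U),.128],.1); arm.line_to([*(H-.14*U),.30],.2); arm.line_to([*(H-.36*U),.40],.25)
s=snapshot("side");t=snapshot("top");cv2.imwrite("pics/s4.png",s);cv2.imwrite("pics/t4.png",t); print(arm.read_time())
f=lambda im,x,y,w,h:cv2.resize(im[y:y+h,x:x+w],(400,600),interpolation=cv2.INTER_CUBIC)
cv2.imwrite("pics/home.png",np.hstack([f(t,180,200,190,190*3//2-70),f(s,200,235,180,200)]))
E
```

```text
37.7833
```

View pics/home.png

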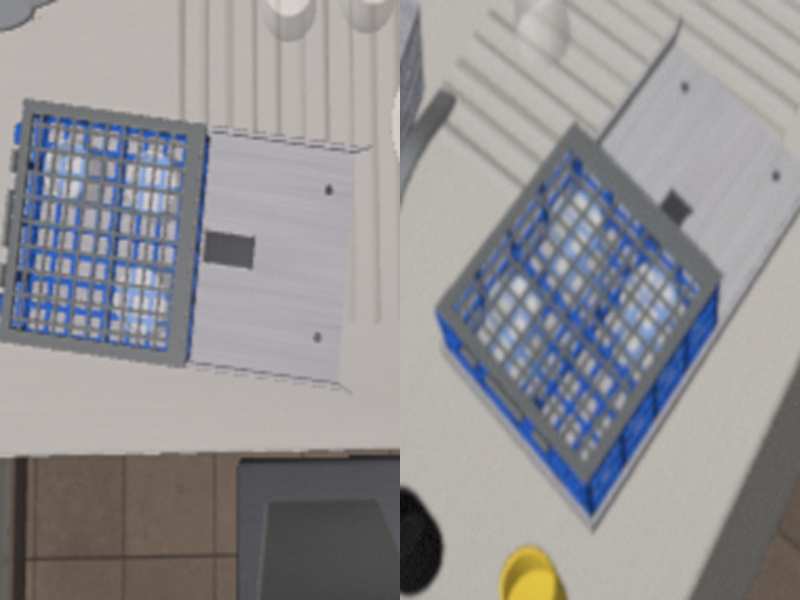

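```bash
python3 - <<'E'
from h import *
np.set_printoptions(precision=4,suppress=True)
Q={}
for n,f,(x,y,w,h) in(("top","t4",(274,290,40,50)),("side","s4",(312,292,35,25))):
    g=cv2.cvtColor(cv2.imread(f"pics/{f}.png"),cv2.COLOR_BGR2GRAY)
    if n=="top": y,h=270,50
    c=g[y:y+h,x:x+w]; m=(c<100).astype(np.uint8)
    cs,_=cv2.findContours(m,cv2.RETR_EXTERNAL,cv2.CHAIN_APPROX_NONE)
    for k in sorted(cs,key=cv2.contourArea)[-2:]:
        print(n,cv2.contourArea(k),cv2.boxPoints(cv2.minAreaRect(k)).round(1).tolist(),(x,y))
    for r in c[::1 if n=="side" else 2]: print(*r)
E
```

```text
top 14.5 [[-0.0, 0.0], [2.0, 0.0], [2.0, 20.0], [0.0, 20.0]] (274, 270)
top 206.5 [[2.700000047683716, 23.0], [3.700000047683716, 12.600000381469727], [26.200000762939453, 14.800000190734863], [25.200000762939453, 25.200000762939453]] (274, 270)
105 71 66 139 170 173 170 172 172 172 172 172 173 174 173 174 176 174 176 177 176 176 177 177 176 177 177 177 178 177 178 177 177 178 178 178 178 177 177 176
100 68 79 144 173 172 170 173 173 173 172 172 173 173 172 172 171 173 173 171 172 172 172 172 173 173 172 174 175 174 175 177 178 177 178 177 175 177 176 174
96 79 98 151 173 173 173 171 171 173 172 173 174 172 172 172 171 171 171 171 172 171 173 173 174 173 173 173 174 173 174 174 173 173 172 173 173 172 172 173
93 82 123 160 172 173 171 171 171 171 172 172 173 172 173 173 174 172 174 173 172 172 173 170 170 170 169 171 169 169 170 171 170 170 172 170 172 172 173 173
81 82 146 172 174 173 173 174 174 175 174 175 177 176 178 178 177 177 176 177 175 174 175 173 173 172 173 172 173 172 173 172 170 172 172 172 172 172 171 170
72 82 148 176 177 177 177 178 177 177 177 177 176 177 178 177 177
[... 5854 characters left out ...]
177 176 176 174 174
95 103 108 107 108 108 107 108 107 107 107 106 109 111 116 135 151 163 170 172 174 172 171 171 174 173 175 178 177 177 177 174 176 174 176
80 89 98 105 107 109 110 107 108 107 107 107 107 110 112 117 129 143 160 169 170 170 171 173 174 175 175 177 179 177 174 175 175 175 173
70 72 84 98 106 108 109 107 106 109 106 106 105 108 107 108 114 124 139 156 165 169 171 174 177 176 178 176 178 176 175 176 175 174 173
74 69 75 78 92 106 111 107 107 107 106 105 106 108 107 107 112 111 121 135 149 161 169 174 175 176 174 178 175 177 172 174 173 174 174
79 78 72 74 80 96 106 106 105 104 108 109 109 107 108 106 108 108 111 119 130 142 161 172 173 176 176 174 176 174 175 173 174 174 177
```

```bash
python3 - <<'E'
from h import *
np.set_printoptions(precision=4,suppress=True)
for nm,p in dict(hf=(300.3,284.6),hn=(299.3,295.2),tn=(277,293),tf=(278,282.5)).items():
    print(nm,[(z,plane("top",*p,z)[:2],np.round(proj("side",plane("top",*p,z)),1)) for z in(.003,.009,.015)])
# rack right rim edge (grid top) & hinge side in top picture, stop location
for u,v in((278.5,259.5),(268,373)): pass
U_=U; S=np.array([.5173,.3871])
for p,z in(((278.3,262),.108),((268.5,316),.108)): X=plane("top",*p,z); print("right edge",X,(X[:2]-S)@U_)
E
```

```text
hf [(0.003, array([0.4992, 0.1111]), array([323. , 298.2])), (0.009, array([0.499 , 0.1109]), array([323.1, 297.2])), (0.015, array([0.4988, 0.1107]), array([323.2, 296.1]))]
hn [(0.003, array([0.4712, 0.1139]), array([331.5, 304.4])), (0.009, array([0.4712, 0.1137]), array([331.5, 303.3])), (0.015, array([0.4711, 0.1135]), array([331.6, 302.2]))]
tn [(0.003, array([0.4778, 0.173 ]), array([316.8, 320.6])), (0.009, array([0.4777, 0.1725]), array([316.9, 319.4])), (0.015, array([0.4776, 0.172 ]), array([317. , 318.3]))]
tf [(0.003, array([0.5055, 0.1703]), array([308.4, 314.3])), (0.009, array([0.5053, 0.1698]), array([308.5, 313.2])), (0.015, array([0.5051, 0.1693]), array([308.6, 312.1]))]
right edge [0.5515 0.1608 0.108 ] -0.22086783901790907
right edge [0.4216 0.1845 0.108 ] -0.21227285364724507
```

View pics/s4.png

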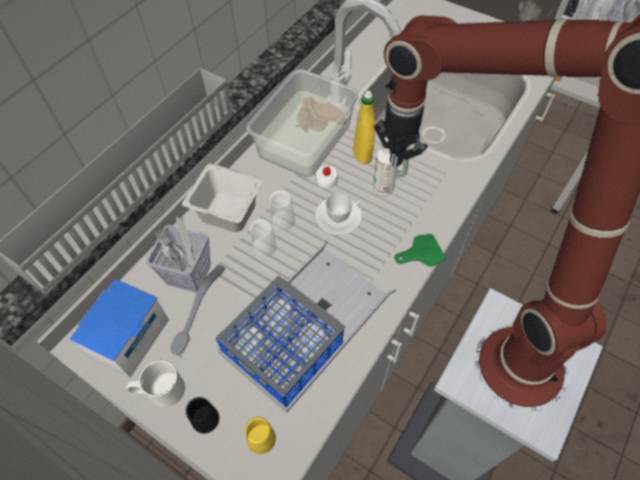

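The rack is against the end stop with the grid shut (side 282,340). The catch is clear behind it (323,304), with about 4 mm of floor showing in the top view. The white bottle stands upright beside the soap (385,172), and everything else is in place. The arm is clear, so I'm handing in.

```bash
python3 -c "
from h import *
print(np.round(arm.read_ft_force(),1), arm.read_time(), ticket.finish_job())"
```

```text
the job is handed in; nothing more can be done
[-0.3  0.1  0.3] 37.7833 None
```

I handed the job in at about 38 s: the bottle is upright beside the green soap, the grid is shut over the three glasses, and the rack is hard against the end stop. The catch is clear of the rack by about 4 mm; I took it as sprung up because the cameras could not show its height.

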